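# Lock the shower head holder with its service key

### The arm

A 6-joint arm with a two-finger parallel gripper is mounted at the origin on the work surface. World frame = base frame: x ahead of the robot, y to its left, z up, the work surface at z = 0. Lengths are in m, angles in rad, forces in N, time in s.
With the tool pointing down it reaches from about 0.275 to 0.75 m from the base axis. Payload 10.2 kg.
Tool frame: the origin (TCP) lies midway between the tips of the shut fingers; the grasp point (between the pads) lies 19 mm behind it (env.hold_point_z is the distance from the TCP to the grasp point, in m); x points along the fingers, z is the direction in which the jaws open and shut, and the axes are right-handed (so a half turn about x gives the same grasp; the last joint's range is limited). The gripper opens to 85 mm and grips with 20 to 120 N. Pads are 22 mm wide; open, the fingers measure 114 mm over their backs; the gripper's body (76 mm by 85 mm) begins 54 mm behind the grasp point. The pads swing forward as they close: fully open they stand 13 mm farther back than shut.
Start: joints at [0.915, 0.313, 1.498, -0, 1.331, -0.223], TCP at [0.22, 0.477, 0.231] pointing down, gripper open.
Joint ranges: [-2.94, 2.94], [-0.97, 2.17], [0.19, 2.56], [-1.23, 4.37], [0.02, 3.11], [-2.88, 2.88]. Speed limits (rad/s): [2.39, 2.39, 3.01, 3.14, 3.14, 3.14].

### API

Orientations are given as a unit quaternion [x, y, z, w].
In Python, from bench import env, kinematics, monitor, eyes, job gives the robot as it stands. The module is installed in compiled form; this text tells all that it offers. Calls block until the motion is done:
- env.reach(position, orientation): joint-space move of the TCP to a pose.
- env.movel(position, velocity=0.15, frame=None, guard=None): straight line of the TCP; frame=None keeps the orientation; velocity is the mean speed in m/s. With guard (N) it stops when the force on the tool has changed by that much, and returns True; else False.
- env.set_joints(angles): joint-space move.
- env.release() and env.close_gripper(effort=None): open the fingers fully, or close them until they stop; effort is the grip in N (None keeps the last).
- env.hold(seconds).
- kinematics.ik(position, orientation): joint angles nearest the present ones, or None.
- monitor.sense(): the state.
- eyes.grab_frame(name): name is "scene" or "top" or "wrist"; returns a dict with "frame" (384x512x3 uint8, red, green, blue), "mtx" (3x3 intrinsics, pixels), "view" (4x4, takes a point from world to camera coordinates). Camera axes: x right, y down, z forward; pixel columns grow to the right and rows downward; lengths in m; the calibration is good to about 2 mm. The wrist camera is an equidistant fisheye: a pixel r from the principal point sees the ray r / f radians off the axis. A picture is of the moment at which its call begins. There is no depth.
A pose or a line that the arm cannot do raises env.MotionError and nothing moves.
- job.hand_in(): hands the job in, once; it reports no verdict.
The state is a dict: "clock": time; "joints": joint angles; "qvel": joint speeds; "joint_efforts": joint torques, N m; "position": TCP position; "ee_rot": TCP orientation; "contact_force": force on the tool from outside, world axes, zero at the start; "ft_torque": the same for the moment, N m; "finger_gap": opening from 0.0 (shut) to 1.0 (fully open).
Only numpy, scipy, OpenCV 4.12 (cv2) and the standard library are available. Lean on these libraries where they do the work, as an engineer would, in place of code of your own. Each camera call takes 0.05 s, during which the arm holds its last target. There are 200 camera calls.

### The job

Lift the steel T-key out of its wooden cradle, stand it upright with its square end in the square hole of the shower head holder's round knob and let go of it; only then take hold of the key afresh and turn the knob with it clockwise (seen from above) as far as it goes. Leave the key standing upright and fully home in the knob. Keep the robot off the holder and its knob, and leave the toiletries where they are.

Things in the scene. Friction and masses are not known exactly. Their poses are not given: they have to be found in the camera images.
- key: loose steel T-key, 180 mm, 220 g. Origin: tip centre; z up the shaft. Shaft 16 x 16 mm (faces across x and y), first 10 mm a cone (9 to 16 mm across); collar 32 mm across at z 40-46 mm; crossbar 18 x 80 x 18 mm along y, centred at z 171 mm. Mass centre at about z 105 mm. Starts in the cradle, shaft rising 30 degrees above level, tip low, crossbar high and level
- rest: fixed wooden soap-saver cradle. Origin under its base (x -95 to 105 mm, 90 mm wide, 12 thick). The key starts with its tip at (-80, 0, 40) mm, shaft rising towards +x, in two open-topped notches 34 mm wide at 10-32 and 134-152 mm from the tip; between them the shaft is free. A backboard 90 mm wide, 100 high stands behind the crossbar at x 100-110 mm
- holder: fixed white plastic shower head holder. Origin under its base plate (x -44 to 56 mm, 90 mm wide, 10 thick), on the knob's axis; round neck 72 mm across up to z 30 mm, then the knob, 64 mm across, z 30 to 80 mm. An empty clip ring for the hand shower, 48 mm across, 60 mm high, at x 95 mm
- knob_mouth (a point): centre of the square hole's mouth on the knob's flat top, 80 mm above the table; z up, x and y along the hole's sides, turning with the knob. Hole 18 x 18 mm, 3 mm chamfer, 46 mm deep; fully home the key's collar rests on the knob's top, tip 40 mm below the mouth. The key fits in any of four yaws
- knob (a joint): turn of the knob in rad, growing clockwise seen from above; stop at 1.65. It starts between 0.2 and 0.7 and stays where it is left (about 0.08 N m of friction).
- scrubber: bystander: black hard-silicone body scrubber, slab 90 x 60 mm with a bow handle, 50 mm high; origin under its centre
- bottle: bystander: frosted glass bottle with a metal twist cap, 62 mm across, 157 mm high; origin under its centre
- mirror: bystander: small round chrome mirror on a foot, 120 mm across, 185 mm high; origin under its centre
- shampoo: bystander: plain white plastic bottle, 60 mm across, 160 mm high; origin under its centre
- beaker: bystander: white ceramic beaker, 74 mm across, 100 mm high; origin under its centre
- soap: bystander: white bar of soap, 85 x 55 x 28 mm; origin under its centre
- handset: bystander: white hand shower lying flat, about 220 mm long, 26 to 30 mm high; origin under its centre

How it is judged:
By the outcome, as a careful person would: the job done as asked, in the order asked, and still so for the second after the job is handed in, with the robot touching nothing.
It also fails if it takes over 58 s, if anything falls off the work surface, if the arm or the gripper's body presses on something with over 40 N, if the wrist force passes 120 N, or if a joint passes its speed limit or range.

## Working session

There is one attempt and no reset: what is moved stays moved. The work goes in short steps, each a Python script; the robot and the scene stay as the last script left them, time stands still between calls to the robot, and variables do not carry over. Pictures are saved under pics/ and viewed, about 8 in all and at most 12, crops included, and the job is handed in when it is done.

```bash
mkdir -p pics
python3 - <<'E'
from bench import env, kinematics, monitor, eyes, job
import cv2, numpy as np
for n in ("scene","top"):
    d=eyes.grab_frame(n); np.savez(n+"0.npz",**d)
    cv2.imwrite(f"pics/{n}0.png",cv2.resize(d["frame"][:,:,::-1],(800,600),interpolation=cv2.INTER_CUBIC))
    print(n,d["mtx"].tolist(),np.round(d["view"],3).tolist())
s=monitor.sense();print(s["clock"],s["position"],s["ee_rot"],env.hold_point_z)
E
```

```text
scene [[451.0428616038625, 0.0, 262.2014069788574], [0.0, 451.0428616038625, 197.9938054031593], [0.0, 0.0, 1.0]] [[0.76, 0.65, -0.005, -0.484], [0.478, -0.564, -0.674, -0.237], [-0.441, 0.509, -0.739, 1.63], [0.0, 0.0, 0.0, 1.0]]
top [[449.92350680321914, 0.0, 255.3764462657233], [0.0, 449.92350680321914, 187.53127322202343], [0.0, 0.0, 1.0]] [[0.017, -1.0, -0.008, -0.007], [-0.993, -0.016, -0.118, 0.617], [0.118, 0.01, -0.993, 1.335], [0.0, 0.0, 0.0, 1.0]]
0.1 [0.22006082 0.47640847 0.23079251] [-0.38113305  0.59607737  0.38085216  0.59529908] 0.0187
```

View pics/scene0.png

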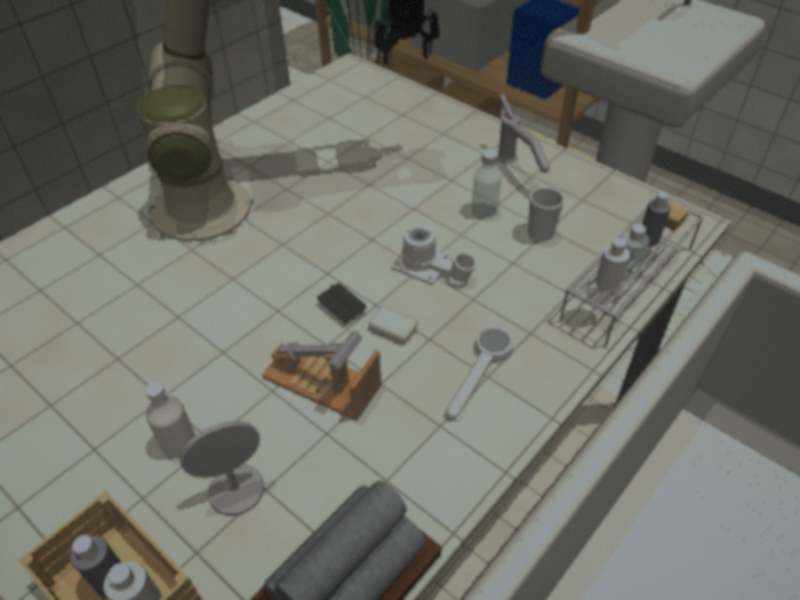

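View pics/top0.png

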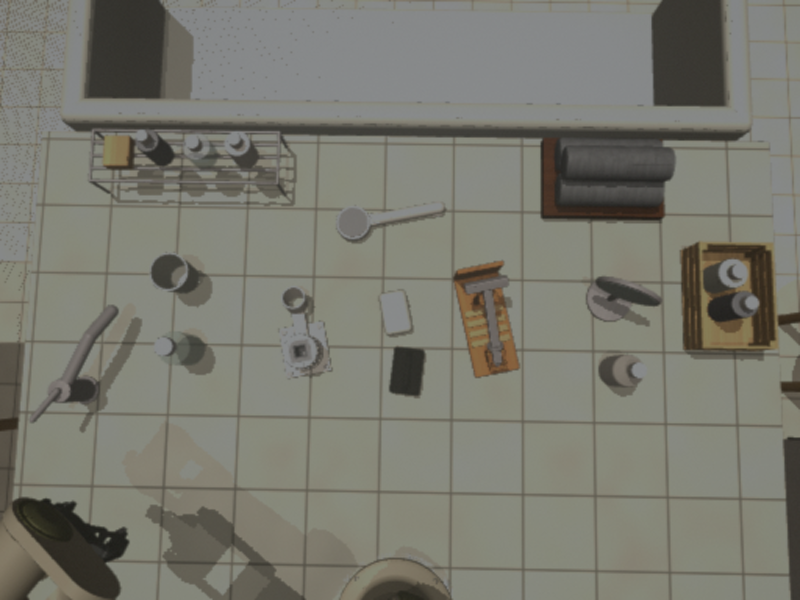

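```bash
cat > h.py <<'E'
from bench import env, kinematics, monitor, eyes, job
import cv2, numpy as np
from scipy.spatial.transform import Rotation as R
def ray(d,px,fish=False):
    K=d["mtx"];v=(np.array(px)-[K[0,2],K[1,2]])/K[0,0]
    if fish:
        r=np.hypot(*v);c=np.array([*(v/r*np.sin(r)),np.cos(r)])
    else: c=np.array([*v,1.])
    V=d["view"];return -V[:3,:3].T@V[:3,3],V[:3,:3].T@c
def onz(d,px,z,fish=False):
    o,r=ray(d,px,fish);return o+r*(z-o[2])/r[2]
def proj(d,P,fish=False):
    V=d["view"];c=V[:3,:3]@np.array(P)+V[:3,3];K=d["mtx"];f=K[0,0]
    if fish:
        h=np.hypot(c[0],c[1]);t=np.arctan2(h,c[2]);v=c[:2]/h*t
    else: v=c[:2]/c[2]
    return v*f+[K[0,2],K[1,2]]
def quat(x,z):
    x=np.array(x,float);x/=np.linalg.norm(x);z=np.array(z,float);z-=x*(x@z);z/=np.linalg.norm(z)
    return R.from_matrix(np.c_[x,np.cross(z,x),z]).as_quat()
E
python3 - <<'E'
from h import *
d=np.load("top0.npz");s=1.5625
for n,p,z in [("knob",(302,350),.08),("ring",(294,298),.06),("barL",(465,288),.1255),("barR",(508,282),.1255),("tip",(497,362),.045),("sh_hi",(486,290),.125),
 ("base nl",(476,377),.012),("base nr",(519,369),.012),("scrub",(406,371),.03),("soap",(396,312),.028)]:
    print(n,np.round(onz(d,(np.array(p)+.5)/s-.5,z),3))
E
```

```text
knob [0.502 0.183 0.08 ]
ring [0.602 0.205 0.06 ]
barL [ 0.618 -0.118  0.125]
barR [ 0.631 -0.196  0.125]
tip [ 0.487 -0.186  0.045]
sh_hi [ 0.615 -0.156  0.125]
base nl [ 0.458 -0.15   0.012]
base nr [ 0.475 -0.234  0.012]
scrub [ 0.467 -0.013  0.03 ]
soap [0.581 0.009 0.028]
```

Run:
```python
from h import *
for n,p,zz in [("wk",(0.45,0.165,0.26),(-.34,.94,0)),("wc",(0.50,-0.175,0.26),(-.18,.98,0))]:
    q=quat((0,0,-1),zz)
    if kinematics.ik(p,q) is None: print("no ik")
    env.reach(p,q); d=eyes.grab_frame("wrist"); np.savez(n+".npz",**d)
    cv2.imwrite(f"pics/{n}.png",cv2.resize(d["frame"][:,:,::-1],(800,600),interpolation=cv2.INTER_CUBIC))
    s=monitor.sense();print(s["clock"],s["joints"].round(2),s["position"].round(3),s["contact_force"].round(2))
    print(d["mtx"].tolist(),np.round(d["view"],3).tolist(), proj(d,(.502,.183,.08),True)*1.5625)
```

```text
1.5917 [ 0.11  0.19  1.58  0.    1.37 -1.81] [0.45  0.166 0.26 ] [ 0.6   0.33 -0.27]
[[297.3186396354542, 0.0, 248.1144952114245], [0.0, 297.3186396354542, 191.538511372835], [0.0, 0.0, 1.0]] [[-0.34, 0.94, 0.0, -0.002], [0.891, 0.322, 0.319, -0.505], [0.3, 0.109, -0.948, 0.254], [0.0, 0.0, 0.0, 1.0]] [386.81673189 335.04572221]
2.9333 [-0.56  0.3   1.43  0.    1.4  -2.31] [ 0.5   -0.174  0.26 ] [ 0.43 -0.59 -0.41]
[[297.3186396354542, 0.0, 248.1144952114245], [0.0, 297.3186396354542, 191.538511372835], [0.0, 0.0, 1.0]] [[-0.181, 0.983, 0.0, 0.262], [0.932, 0.172, 0.319, -0.487], [0.314, 0.058, -0.948, 0.26], [0.0, 0.0, 0.0, 1.0]] [750.68082767 338.06976599]
```

View pics/wk.png

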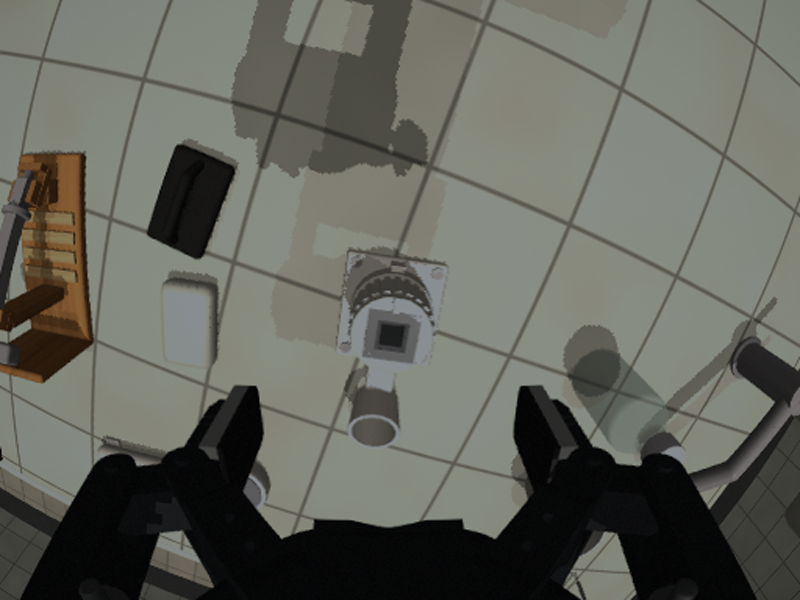

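View pics/wc.png

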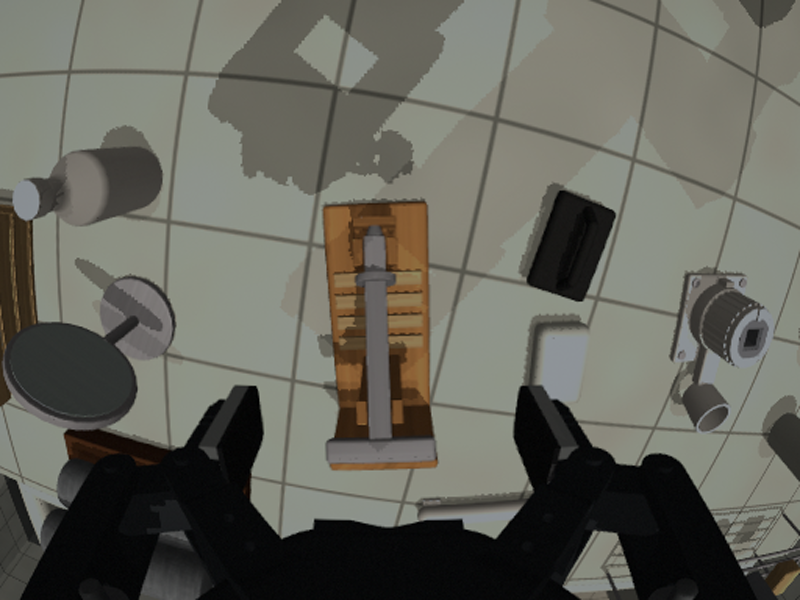

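```bash
cat >> h.py <<'E'
def keypts(T,az,el=np.pi/6):
    h=np.array([np.cos(az),np.sin(az),0]);d=h*np.cos(el)+[0,0,np.sin(el)];n=-h*np.sin(el)+[0,0,np.cos(el)];y=np.cross(n,d)
    f=lambda s,a,b:np.array(T)+d*s+y*a+n*b
    segs=[(f(10,a*8,8*1),f(162,a*8,8)) for a in(-1,1)]
    E=[]
    for s,a,b in [(.010,-.008,.008),(.010,.008,.008),(.162,.008,.008),(.162,-.008,.008)]:E.append(f(s,a,b))
    B=[f(s,a,b) for s,a,b in [(.162,-.04,.009),(.162,.04,.009),(.180,.04,.009),(.180,-.04,.009)]]
    B2=[f(.180,.04,-.009),f(.180,-.04,-.009)]
    return E,B,B2
E
python3 - <<'E'
from h import *
s=1.5625
d=np.load("wc.npz")
c=lambda p:(np.array(p)+.5)/s-.5
# rough: bar top back edge corners pixel, tip
for n,p,z in [("barLtopfront",(327,441),.04+.081+.0078),("barRtopfront",(434,440),.1288),("bt",(375,237),.052)]:
    print(n,onz(d,c(p),z,True).round(4))
from scipy.optimize import least_squares
az0=np.deg2rad(10.5); T0=np.array([.482,-.186,.04])
# measured pixel (800 scale)
m={"sL":[(374-10,235),(372,437)],}
E,B,B2=keypts(T0,az0)
k=np.load("wk.npz")["frame"][190:240,222:282];g=cv2.cvtColor(k,cv2.COLOR_RGB2GRAY)
kk=cv2.resize(k[:,:,::-1],None,fx=8,fy=8,interpolation=cv2.INTER_CUBIC)
w=d["frame"][125:305,200:290,::-1]
ww=cv2.resize(w,None,fx=3.3,fy=3.3,interpolation=cv2.INTER_CUBIC)
for P,col in((E,(0,0,255)),(B,(0,255,0))):
    q=np.array([(proj(d,p,True)-[200,125]+.5)*3.3 for p in P]).astype(np.int32)
    cv2.polylines(ww,[q],True,col,1)
H=max(kk.shape[0],ww.shape[0]);im=np.zeros((H,kk.shape[1]+ww.shape[1],3),np.uint8);im[:kk.shape[0],:kk.shape[1]]=kk;im[:ww.shape[0],kk.shape[1]:]=ww
cv2.imwrite("pics/crop1.png",im);print(im.shape,kk.shape)
E
```

```text
barLtopfront [ 0.6245 -0.1964  0.1288]
barRtopfront [ 0.6094 -0.1208  0.1288]
bt [ 0.4881 -0.1869  0.052 ]
(594, 777, 3) (400, 480, 3)
```

View pics/crop1.png

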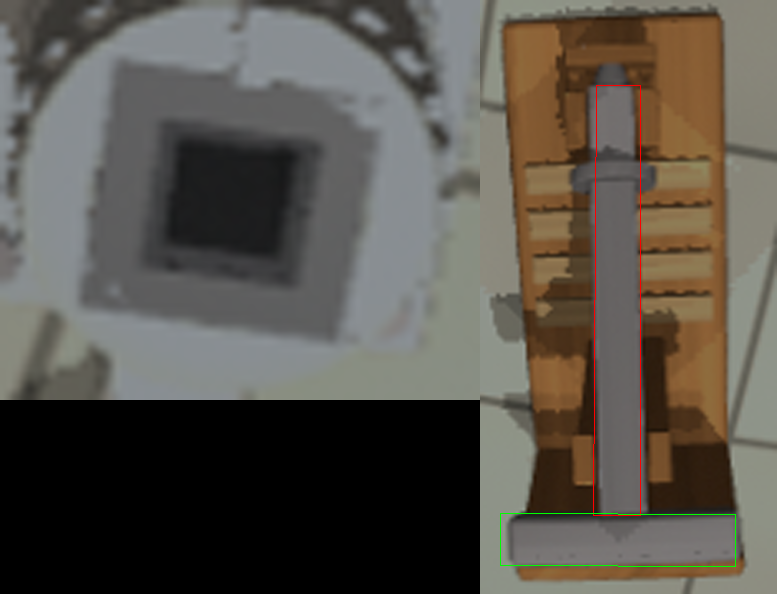

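Run:
```python
from h import *
k=np.load("wk.npz")
for C in ([(113,58),(382,127),(340,340),(80,302)],[(160,120),(322,145),(297,285),(145,262)]):
    P=np.array([onz(k,np.array(p)/8-.5+[222,190],.08,True)[:2] for p in C])
    print(P.mean(0).round(4),[ (np.linalg.norm(b-a).round(4),np.rad2deg(np.arctan2(*(b-a)[::-1])).round(1)) for a,b in zip(P,np.roll(P,-1,0))])
# candidate motions
az=np.deg2rad(12.3);T=np.array([.482,-.1885,.04]);h=np.array([np.cos(az),np.sin(az),0]);d=h*np.cos(np.pi/6)+[0,0,.5]
y=np.array([-h[1],h[0],0])
s=.092;G=T+d*s;print("G",G)
for t in (0,10,15,20,30):
  t_=np.deg2rad(t);a=h*np.sin(t_)-[0,0,np.cos(t_)]
  for sg in (1,-1):
    j=kinematics.ik(G+a*env.hold_point_z,quat(a,sg*y))
    print(t,sg,None if j is None else j.round(2))
K=np.array([.502,.183,.08])
for yaw in range(-60,91,15):
 for t in (0,15,30):
  b=np.deg2rad(yaw);e=np.deg2rad(30-t);hh=np.array([np.cos(b),np.sin(b),0]);a=hh*np.cos(e)-[0,0,np.sin(e)];yy=np.array([-hh[1],hh[0],0])
  o=[]
  for sg in(1,-1):
    for dz in (-.04,.03):
      j=kinematics.ik(K+[0,0,dz+s]+a*env.hold_point_z,quat(a,sg*yy)); o.append(None if j is None else j.round(1).tolist())
  print(yaw,t,o)
```

```text
[0.5025 0.1864] [(np.float64(0.0404), np.float64(94.6)), (np.float64(0.035), np.float64(10.9)), (np.float64(0.0396), np.float64(-79.4)), (np.float64(0.0392), np.float64(-168.3))]
[0.5016 0.1864] [(np.float64(0.0239), np.float64(100.4)), (np.float64(0.0228), np.float64(11.4)), (np.float64(0.023), np.float64(-79.6)), (np.float64(0.0228), np.float64(-166.2))]
G [ 0.55984546 -0.17152695  0.086     ]
0 1 [-0.5   0.61  1.5  -0.    1.03 -2.28]
0 -1 [-0.5   0.61  1.5  -0.    1.03  0.86]
10 1 [-0.55  0.55  1.61  0.16  0.85 -2.43]
10 -1 [-0.55  0.55  1.61  0.16  0.85  0.71]
15 1 [-0.57  0.53  1.67  0.27  0.77 -2.53]
15 -1 [-0.57  0.53  1.67  0.27  0.77  0.61]
20 1 [-0.6   0.51  1.73  0.4   0.7  -2.67]
20 -1 [-0.6   0.51  1.73  0.4   0.7   0.48]
30 1 None
30 -1 [-0.66  0.49  1.83  0.74  0.6   0.12]
-60 0 [[0.5, 0.6, 1.7, -1.2, 1.2, 0.7], [0.5, 0.5, 1.7, -1.1, 1.3, 0.5], [0.5, 0.6, 1.7, -1.2, 1.2, -2.5], [0.5, 0.5, 1.7, -1.1, 1.3, -2.6]]
-60 15 [None, None, None, None]
-60 30 [None, None, None, None]
-45 0 [None, None, None, None]
-45 15 [None, None, None, None]
-45 30 [None, None, None, None]
-
[... 2839 characters left out ...]
15 [[-0.3, 0.6, 2.0, 1.4, 1.4, 2.1], [-0.3, 0.5, 2.0, 1.3, 1.4, 2.3], [-0.3, 0.6, 2.0, 1.4, 1.4, -1.0], [-0.3, 0.5, 2.0, 1.3, 1.4, -0.9]]
75 30 [[-0.4, 0.8, 2.0, 1.5, 1.6, 2.0], [-0.4, 0.6, 2.0, 1.5, 1.6, 2.1], [-0.4, 0.8, 2.0, 1.5, 1.6, -1.2], [-0.4, 0.6, 2.0, 1.5, 1.6, -1.0]]
90 0 [[-0.3, 0.6, 1.8, 1.0, 1.4, 2.3], [-0.3, 0.5, 1.8, 1.0, 1.5, 2.4], [-0.3, 0.6, 1.8, 1.0, 1.4, -0.8], [-0.3, 0.5, 1.8, 1.0, 1.5, -0.7]]
90 15 [[-0.3, 0.7, 1.8, 1.2, 1.5, 2.2], [-0.3, 0.6, 1.8, 1.2, 1.6, 2.3], [-0.3, 0.7, 1.8, 1.2, 1.5, -1.0], [-0.3, 0.6, 1.8, 1.2, 1.6, -0.8]]
90 30 [[-0.3, 0.8, 1.8, 1.3, 1.7, 2.1], [-0.3, 0.7, 1.8, 1.3, 1.8, 2.2], [-0.3, 0.8, 1.8, 1.3, 1.7, -1.1], [-0.3, 0.7, 1.8, 1.3, 1.8, -0.9]]
```

```bash
cat >> h.py <<'E'
T=np.array([.482,-.1885,.04]);AZ=np.deg2rad(12.3);S=.098;TILT=np.deg2rad(10)
HZ=env.hold_point_z
def grasp(az,el):  # tool dir & quat for a key of azimuth az and elevation el (sg=-1)
    h=np.array([np.cos(az),np.sin(az),0]);y=np.array([-h[1],h[0],0])
    e=el-np.pi/6+TILT; a=h*np.sin(e)-np.array([0,0,np.cos(e)])
    return h*np.cos(el)+np.array([0,0,np.sin(el)]),a,quat(a,-y)
def st(m=""):
    s=monitor.sense();print(m,round(s["clock"],2),s["position"].round(4),"F",s["contact_force"].round(1),"M",s["ft_torque"].round(2),"gap",round(s["finger_gap"],3),"j",s["joints"].round(2));return s
E
python3 - <<'E'
from h import *
d,a,q=grasp(AZ,np.pi/6);G=T+d*S+a*HZ
env.reach(G-a*.09,q);st("pre")
print(env.movel(G,velocity=.12,guard=12));st("at")
env.close_gripper(60);st("closed")
env.movel(G+[0,0,.145],velocity=.15);st("lift")
f=eyes.grab_frame("scene")["frame"][150:300,150:350,::-1]
cv2.imwrite("pics/lift.png",cv2.resize(f,None,fx=3.5,fy=3.5,interpolation=cv2.INTER_CUBIC))
E
```

```text
pre 5.51 [ 0.5528 -0.173   0.1593] F [ 0.8 -0.4 -0.2] M [-0.02  0.07 -0.05] gap 1.001 j [-0.56  0.42  1.56  0.14  1.05  0.73]
False
at 6.41 [ 0.5684 -0.17    0.0713] F [ 0.4 -0.2  0.7] M [ 0.01  0.07 -0.03] gap 1.003 j [-0.54  0.56  1.6   0.16  0.87  0.72]
closed 7.05 [ 0.5681 -0.1698  0.0709] F [-1.5 -0.5  3.5] M [-0.07  0.31  0.08] gap 0.175 j [-0.54  0.56  1.6   0.16  0.87  0.72]
lift 8.17 [ 0.5677 -0.1695  0.2145] F [ 0.1  0.5 -3. ] M [-0.05  0.18 -0.02] gap 0.179 j [-0.54  0.39  1.44  0.13  1.19  0.77]
```

View pics/lift.png

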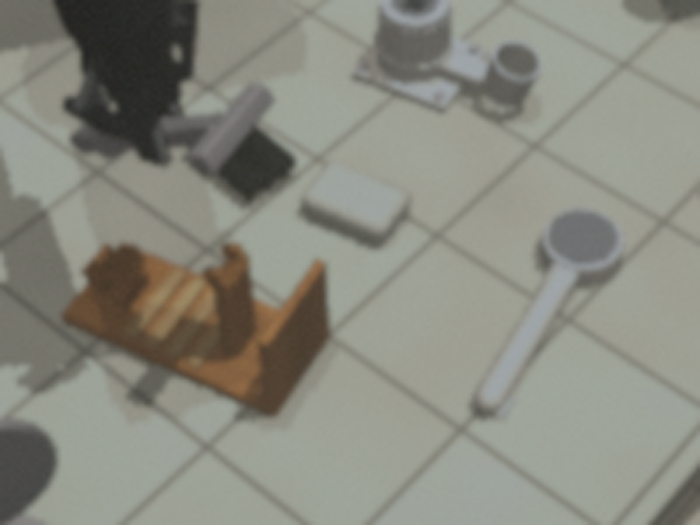

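```bash
cat >> h.py <<'E'
K=np.array([.502,.186,.08]);YAW=np.deg2rad(101.2)
def ups(tip,yaw=YAW,tilt=0.):
    d,a,q=grasp(yaw,np.pi/2+tilt);return np.array(tip)+d*S+a*HZ,q
def outline(d,tip,yaw,img,o,sc,fish=False):
    h=np.array([np.cos(yaw),np.sin(yaw),0]);y=np.array([-h[1],h[0],0]);z=np.array([0,0,1.])
    for za,zb,ha,hb,col in((.01,.162,.008,.008,(0,0,255)),(.162,.18,.009,.04,(0,255,0))):
        P=[tip+h*i*ha+y*j*hb+z*zz for zz in(za,zb) for i in(-1,1) for j in(-1,1)]
        q=np.array([(proj(d,p,fish)-o+.5)*sc for p in P],np.float32)
        cv2.polylines(img,[cv2.convexHull(q).astype(np.int32)],True,col,1)
E
python3 - <<'E'
from h import *
tip=K+[0,0,.03]
p,q=ups(tip)
try: env.movel(p,velocity=.16,frame=q)
except env.MotionError as e:
    print("line no",e); env.reach(p,q)
env.hold(.3);st("hover")
ims=[]
for n,(x,y,w,h) in (("scene",(225,60,110,130)),("top",(150,160,90,110))):
    d=eyes.grab_frame(n);np.savez(n+"1.npz",**d);sc=4.6 if n=="scene" else 3.1
    im=cv2.resize(d["frame"][y:y+h,x:x+w,::-1],None,fx=sc,fy=sc,interpolation=cv2.INTER_CUBIC)
    outline(d,tip,YAW,im,np.array([x,y]),sc)
    c=[(np.array(proj(d,K+np.r_[.032*np.cos(t),.032*np.sin(t),0]))-[x,y]+.5)*sc for t in np.linspace(0,6.28,30)]
    cv2.polylines(im,[np.array(c,np.int32)],True,(255,0,0),1);ims.append(im)
H=max(i.shape[0] for i in ims);o=np.hstack([cv2.copyMakeBorder(i,0,H-i.shape[0],0,0,0) for i in ims]);print(o.shape)
cv2.imwrite("pics/hover.png",o)
E
```

```text
hover 11.04 [0.4986 0.2031 0.2017] F [-0.4  0.6 -1.6] M [-0.79 -0.11 -0.  ] gap 0.175 j [-0.27  0.59  1.64  1.01  1.69 -0.79]
(598, 785, 3)
```

View pics/hover.png

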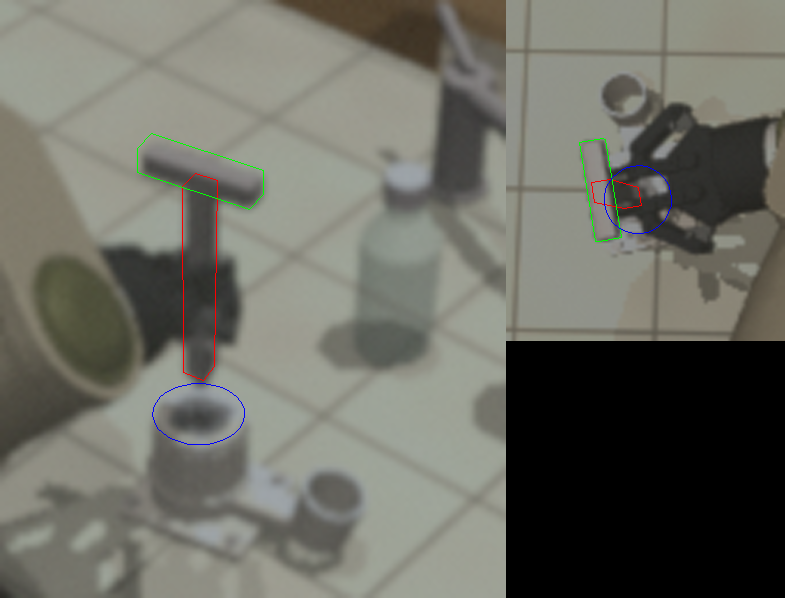

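Run:
```python
from h import *
for z in (.012,0,-.012,-.024,-.032,-.046):
    p,q=ups(K+[0,0,z]);r=env.movel(p,velocity=.06,frame=q,guard=8);s=st(f"{z} {r}")
    if r: break
```

```text
0.012 False 11.59 [0.4985 0.2033 0.1833] F [ 0.1 -0.  -2.5] M [-0.73 -0.14  0.04] gap 0.174 j [-0.27  0.62  1.65  1.    1.67 -0.82]
0 False 11.94 [0.4985 0.2032 0.1713] F [ 0.1 -0.1 -2.3] M [-0.78 -0.17  0.01] gap 0.178 j [-0.27  0.64  1.66  1.    1.66 -0.84]
-0.012 False 12.29 [0.4985 0.2033 0.1592] F [-0.   0.6 -2.6] M [-0.76 -0.13  0.09] gap 0.172 j [-0.27  0.66  1.66  1.    1.65 -0.86]
-0.024 False 12.64 [0.4986 0.2033 0.1473] F [-0.9 -0.1 -2.8] M [-0.72 -0.16 -0.02] gap 0.174 j [-0.27  0.69  1.66  1.    1.63 -0.88]
-0.032 False 12.93 [0.4986 0.2032 0.1393] F [-0.7  0.  -2.8] M [-0.73 -0.16 -0.02] gap 0.171 j [-0.27  0.7   1.66  1.    1.63 -0.89]
-0.046 True 13.17 [0.4987 0.2033 0.1314] F [-1.3 -0.   5.5] M [0.13 0.19 0.06] gap 0.18 j [-0.27  0.72  1.67  1.    1.62 -0.91]
```

Run:
```python
from h import *
d,a,q=grasp(YAW,np.pi/2)
s=monitor.sense()
env.release();env.hold(.4);st("rel")
env.movel(s["position"]-a*.10,velocity=.15);st("back")
env.movel(s["position"]-a*.10+[0,0,.18],velocity=.2)
zz=(np.cos(YAW),np.sin(YAW),0);q=quat((0,0,-1),zz)
env.reach(K+[-.03,-.006,.131+.10],q);st("above")
dd=eyes.grab_frame("wrist");np.savez("wr2.npz",**dd)
im=cv2.resize(dd["frame"][:,:,::-1],(800,600),interpolation=cv2.INTER_CUBIC)
outline(dd,K-[0,0,.04],YAW,im,np.zeros(2),1.5625,True)
cv2.imwrite("pics/wr2.png",im)
```

```text
rel 14.25 [0.4985 0.2033 0.131 ] F [ 0.2 -0.5  0.5] M [-0.42 -0.1   0.01] gap 1.0 j [-0.27  0.71  1.67  1.    1.62 -0.91]
back 15.07 [0.5166 0.1117 0.1653] F [-0.5  0.4 -0.5] M [-0.44 -0.08  0.02] gap 0.998 j [-0.42  0.7   1.56  0.9   1.77 -0.87]
above 17.12 [0.4719 0.1797 0.3099] F [0.8 0.7 0.7] M [0.03 0.04 0.03] gap 1.003 j [ 0.13  0.22  1.41  0.    1.51 -1.63]
```

View pics/wr2.png

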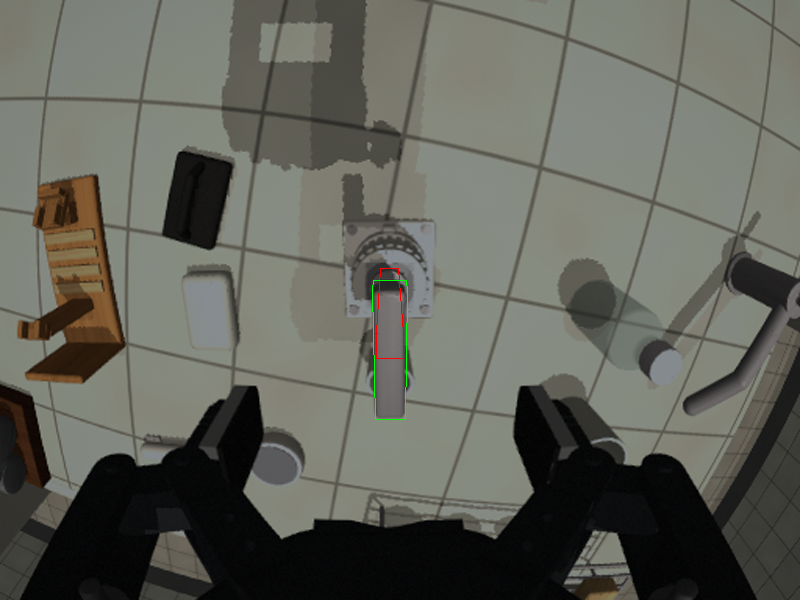

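Run:
```python
from h import *
q=quat((0,0,-1),(np.cos(YAW),np.sin(YAW),0))
env.movel(K+[0,0,.225],velocity=.15,frame=q)
print(env.movel(K+[0,0,.131-HZ+.004],velocity=.1,guard=8));st("at")
env.close_gripper(40);s=st("closed")
j0=s["joints"].copy();M0=s["ft_torque"].copy()
t=0
while t<1.6:
    t+=.08 if t<.85 else .03
    j=j0.copy();j[5]+=t;env.set_joints(j);s=monitor.sense()
    dM=s["ft_torque"]-M0
    print(round(t,2),round(s["clock"],2),round(s["joints"][5]-j0[5],3),s["contact_force"].round(1),dM.round(2))
    if abs(dM[2])>.5 or np.linalg.norm(s["contact_force"])>25: break
```

```text
False
at 18.77 [0.5023 0.186  0.1969] F [ 0.8 -0.1 -0.2] M [ 0.    0.01 -0.01] gap 1.003 j [ 0.14  0.36  1.52 -0.    1.26 -1.63]
closed 19.39 [0.5021 0.1861 0.1965] F [-0.4  0.5  2. ] M [ 0.11  0.04 -0.01] gap 0.207 j [ 0.14  0.36  1.52  0.    1.26 -1.63]
0.08 19.64 0.078 [-0.7  1.8  1.6] [0.14 0.32 0.05]
0.16 19.89 0.157 [-2.2  1.7  2. ] [0.29 0.5  0.01]
0.24 20.14 0.236 [-2.4  0.8  3.1] [ 0.28  0.65 -0.02]
0.32 20.39 0.316 [-2.4  1.4  3.8] [0.29 0.62 0.03]
0.4 20.64 0.396 [-2.7  1.9  3.7] [0.31 0.64 0.03]
0.48 20.89 0.476 [-2.2  1.2  3.4] [0.28 0.65 0.03]
0.56 21.14 0.556 [-2.6  1.1  3.4] [0.29 0.71 0.02]
0.64 21.39 0.636 [-2.3  1.   4.1] [0.27 0.7  0.  ]
0.72 21.64 0.716 [-3.3  1.8  4. ] [ 0.27  0.73 -0.01]
0.8 21.89 0.796 [-3.3  1.8  3.8] [0.28 0.77 0.03]
0.88 22.14 0.876 [-3.3  1.6  4. ] [ 0.25  0.76 -0.05]
0.91 22.39 0.907 [-2.8  1.5  5.3] [0.33 0.76 0.03]
0.94 22.64 0.937 [-2.7  0.4  4.9] [0.32 0.75 0.07]
0.97 22.89 0.967 [-2.5  1.6  5.5] [ 0.29  0.76 -0.02]
1.0 23.14 0.997 [-2.9  1.8  4.8] [0.27 0.71 0.02]
1.03 23.39 1.027 [-3.4  1.7  5. ] [0.35 0.76 0.  ]
1.06 23.64 1.057 [-2.3  1.5  5.6] [0.29 0.81 0.06]
1.09 23.89 1.087 [-2.8  0.9  4.8] [0.3  0.75 0.01]
1.12 24.14 1.117 [-3.3  1.6  5.7] [0.29 0.79 0.01]
1.15 24.39 1.147 [-3.2  1.8  5.4] [ 0.27  0.78 -0.01]
1.18 24.64 1.177 [-2.9  1.6  5.3] [0.3  0.83 0.05]
1.21 24.89 1.207 [-3.2  1.3  5.4] [ 0.34  0.82 -0.04]
1.24 25.14 1.237 [-3.2  1.4  5.1] [ 0.28  0.79 -0.07]
1.27 25.39 1.267 [-3.7  1.3  6.6] [0.35 0.87 0.03]
1.3 25.64 1.297 [-3.3  1.8  5.1] [ 0.28  0.78 -0.  ]
1.33 25.89 1.327 [-2.8  0.3  5.6] [0.33 0.83 0.01]
1.36 26.14 1.357 [-3.9  1.2  5.6] [0.37 0.85 0.11]
1.39 26.39 1.386 [-2.8  1.3  4.6] [0.33 0.82 0.48]
1.42 26.64 1.416 [-3.1  2.1  5.6] [0.27 0.83 0.84]
```

Run:
```python
from h import *
env.hold(.2);s=st("stop")
env.release();env.hold(.3);st("rel")
env.movel(s["position"]+[0,0,.12],velocity=.12);st("up")
q=quat((0,0,-1),(np.cos(YAW),np.sin(YAW),0))
env.reach(K+[-.07,-.02,.24],q);env.hold(.3);st()
ims=[]
y2=YAW-1.385
for n,(x,y,w,h),sc in (("wrist",(180,90,130,190),3.1),("scene",(225,80,110,120),3.5)):
    d=eyes.grab_frame(n);np.savez(n+"3.npz",**d)
    im=cv2.resize(d["frame"][y:y+h,x:x+w,::-1],None,fx=sc,fy=sc,interpolation=cv2.INTER_CUBIC)
    outline(d,K-[0,0,.04],y2,im,np.array([x,y]),sc,n=="wrist");ims.append(im)
H=max(i.shape[0] for i in ims);o=np.hstack([cv2.copyMakeBorder(i,0,H-i.shape[0],0,0,0) for i in ims]);print(o.shape)
cv2.imwrite("pics/end.png",o)
```

```text
stop 26.84 [0.502  0.1861 0.1965] F [-2.4  2.2  4.7] M [0.44 0.82 0.79] gap 0.201 j [ 0.14  0.36  1.52 -0.    1.26 -0.21]
rel 27.81 [0.5021 0.1861 0.1965] F [0.3 0.4 0.2] M [-0.04  0.02 -0.  ] gap 1.001 j [ 0.14  0.36  1.52  0.    1.26 -0.21]
up 28.96 [0.5018 0.1861 0.3158] F [-0.8  0.4  0. ] M [-0.01 -0.07 -0.03] gap 1.0 j [ 0.14  0.29  1.31  0.    1.54 -0.21]
 30.56 [0.4321 0.166  0.32  ] F [ 0.1  0.3 -0.2] M [-0.04 -0.   -0.  ] gap 0.999 j [ 0.11  0.12  1.51  0.    1.51 -1.65]
(589, 788, 3)
```

View pics/end.png

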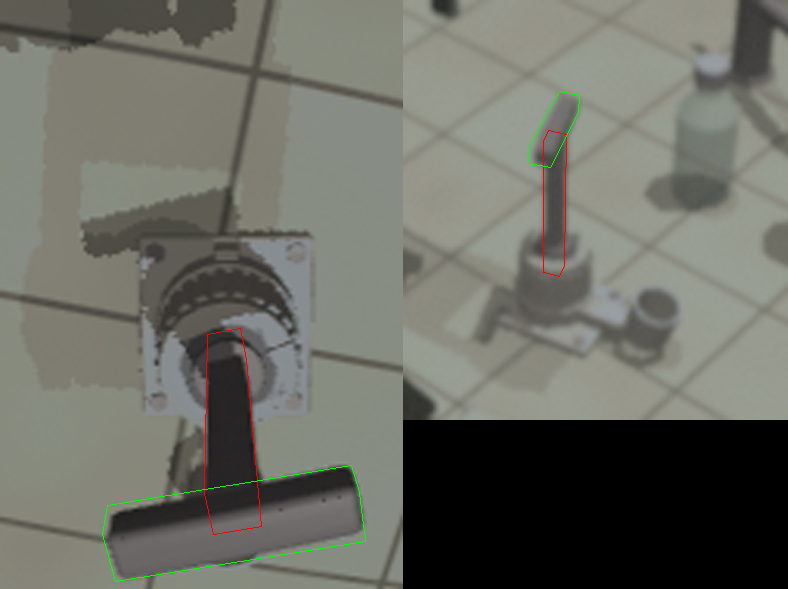

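```bash
python3 -c "
from h import *
job.hand_in();st()"
```

```text
the job is handed in; nothing more can be done
the job is handed in; nothing more can be done
```

I lifted the key from the cradle, inserted it upright in the knob and let go. I then re-gripped the crossbar from above and turned the knob clockwise to its stop. The arm let go and moved clear, and I handed the job in at about 31 s of the 58 s allowed.

- **Seating:** the collar met the knob top with the tip at the expected 40 mm depth. In the last pictures the key is upright, and the model outline drawn for a fully home key fits within a pixel or two.
- **Turn:** the stop came after about 1.37 rad of turn. The torque rose from near zero to about 0.8 N m there, well above the knob's 0.08 N m of friction. With the stop at 1.65 rad, that puts the start near 0.27, inside the stated range.
- **Forces:** the forces I logged stayed below about 8 N.
- **Disagreements:** the overhead and wrist cameras differed by 3 mm on the knob's position, and I used the wrist one. At the start the hole looked square with the holder's base plate. I had expected it to be offset by the knob's starting angle, so I relied on the torque at the stop rather than on the pictures.
- **Not checked:** I did not compare the toiletries' positions before and after. The arm never worked close to them, and no unexpected contact showed in the force readings.

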